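# Refit the hook-in cover of a coolant filter box

## Task

Close the white filter box: pick up the blue cover by its black handle, hook its bare steel lip under the yellow ledge with the cover held at a tilt, then swing it down and press it until the orange catch snaps over its far edge and it lies flat, fully home. Feel your way and be gentle with the box, leave the other things where they stand, and let go of the cover at the end.

Things in the scene. Friction and masses are not known exactly. Their poses are not given: they have to be found in the camera images.
- housing: White open-topped filter box fixed to the counter, 210 (x) x 150 (y) x 85 mm. Origin: centre of its underside; z up; yellow ledge at -x, orange catch at +x. Seat, ledge, stop and catch sit on one grey frame, adjusted by screws: it is 0 to 15 mm HIGHER, and up to 5 mm either way along x, than all figures here; differs each time, not measured: must be felt. The box withstands 25 N.
- seat (a point): Nominal middle of the cover's seat (frame lowest and centred): housing x = y = 0, z = 90 mm. At the ledge end the seat is a solid flat sill, x = -100 to -40 mm; at the far end a black rubber seal at x = +73 mm, 3 mm proud, sinking 2.5 N/mm by up to 6 mm. Side guides at y = +-64 mm stand 4 mm over the seat; far wall x = +87.5 mm. Fixed to the housing; axes as housing.
- ledge (a point): Nominal middle of the yellow ledge's lower inner edge (frame lowest and centred): housing x = -71 mm, 10 mm above the seat. The ledge is 10 mm thick, 136 mm wide (y) and covers x = -100 to -71 mm; the pocket under it is 10 mm high and 14 mm deep, open to +x. Fixed to the housing; axes as housing.
- stop (a point): Nominal foot of the rigid stop at the pocket's end (frame lowest and centred): housing x = -85 mm, at seat height. The lip's end comes to rest against it. Fixed to the housing; axes as housing.
- nose (a point): Nominal tip of the orange catch (frame lowest and centred, catch at rest): housing x = +81.5 mm, 7.8 mm above the seat. Its sloping face rises from here outwards, 25 degrees off vertical, to 22 mm above the seat; the catch's top is 26 mm above the seat and it reaches out to x = +111 mm. Fixed to the housing; axes as housing.
- catch (a joint): Orange spring catch, 36 mm wide: m pushed back along housing +x, 0 = sprung fully out, up to 0.009. The cover's far edge coming down on its slope pushes it back against 1 to 2.5 N of spring (some 2 to 6 N downwards on the edge); once the far edge is pressed (4 to 9 N, against the seal) to within 1.5 mm of the seat it snaps over the cover and holds it. The cover's weight alone does not do it.
- cover: Loose blue plate, 170 (x) x 120 (y) x 5 mm, about 0.25 kg, first lying flat on the counter, handle up. Origin: centre of its underside, z up. Its -x end is the lip: the last 16 mm are bare steel, 104 mm wide, 5 mm thick. Black bridge handle over the origin: bar 64 mm along y, 12 mm thick (x), 28 to 44 mm above the underside. Seated, its lip end is at the stop and its axes agree with housing.
- lip (a point): Middle of the lower edge of the lip's end on the cover: cover x = -85 mm, y = 0, z = 0. Axes as cover.
- handle (a point): Centre of the cover's handle bar, 36 mm above the cover's underside. Axes as cover.
- pad (a point): White spot, 22 mm across, on the cover's top face near its far edge, cover x = +58 mm: the place to press. Axes as cover.
- mount_black: Black specimen mount, a disc of 30 mm diameter, 20 mm high; leave alone.
- mount_green: Green specimen mount, same size; leave alone.
- mount_red: Red specimen mount, same size; leave alone.
- water: Water bottle, 64 mm diameter, 190 mm high; leave alone.
- soap: Green soap bottle, 60 mm diameter, 150 mm high; leave alone.
- paste_jar: White jar with blue cap, 64 mm diameter, 60 mm high; leave alone.
- beaker: Clear open beaker, 72 mm diameter, 90 mm high; leave alone.

How it is judged:
On the way:
1. the lip is under the ledge while the cover is tilted, its far end raised (by more than 4 degrees) (x of lip in the frame of housing below -0.0775 m and z of lip in the frame of housing between 0.085 and 0.1085 m and y of lip in the frame of housing between -0.012 and 0.012 m and angle between cover's own z axis and vertical above 0.07 rad and z of pad in the frame of housing above 0.105 m), for 0.1 s.
At the end, for the whole second after the job is handed in: The cover lies flat (within 1.1 degrees) on its seat, lip under the ledge, within 9 mm along the box (the frame adjusts by 5), 8 mm across and 4.5 degrees of turn; the catch is sprung out over it (under 1.5 mm pushed back); it is at rest and let go (angle between cover's own z axis and vertical below 0.02 rad and value of joint catch below 0.0015 m and z of cover in the frame of housing between 0.086 and 0.1085 m and x of cover in the frame of housing between -0.009 and 0.01 m and y of cover in the frame of housing between -0.008 and 0.008 m and angle between the x axis of cover and the x axis of housing, either way round below 0.08 rad and x of lip in the frame of housing below -0.074 m and linear speed of cover below 0.01 m/s and contact force between the fingers and cover below 0.05 N); the robot touches nothing.
It fails at once if the cover presses on the box with more than 25 N (contact force between cover and housing above 25 N).
It fails at once if the robot presses on the box with more than 25 N (contact force between any of the fingers, the arm and housing above 25 N).
It fails at once if another thing is pushed away by more than 30 mm or knocked over (distance of any of mount_black, mount_green, mount_red, water, soap, paste_jar, beaker from where it was at the start of the episode above 0.03 m or angle between any of mount_black, mount_green, mount_red, water, soap, paste_jar, beaker's own z axis and vertical above 0.5 rad).
It also fails if it takes over 61 s, if anything falls off the work surface, if the arm or the gripper's body presses on something with over 40 N, if the wrist force passes 120 N, or if a joint passes its speed limit or range.

## Robot

A 7-joint arm with a two-finger parallel gripper is mounted at the origin on the work surface. World frame = base frame: x ahead of the robot, y to its left, z up, the work surface at z = 0. Lengths are in m, angles in rad, forces in N, time in s.
With the tool pointing down it reaches from about 0.4 to 0.9 m from the base axis. Payload 5.5 kg.
Tool frame: the origin (TCP) lies midway between the tips of the shut fingers; the grasp point (between the pads) lies 19 mm behind it (manip.grip_depth is the distance from the TCP to the grasp point, in m); z points along the fingers, x is the direction in which the jaws open and shut, and the axes are right-handed (so a half turn about z gives the same grasp; the last joint's range is limited). The gripper opens to 92 mm and grips with 3 to 60 N. Pads are 19 mm wide; open, the fingers measure 130 mm over their backs; the gripper's body (75 mm by 190 mm) begins 47 mm behind the grasp point.
Start: joints at [0.263, 0.501, -0.427, 1.55, 0.221, 1.138, -0.21], TCP at [0.65, 0, 0.227] pointing down, gripper open.
Joint ranges: [-2.88, 2.88], [-0.31, 2.03], [-1.54, 1.56], [0.2, 2.42], [-1.41, 4.55], [0.19, 2.02], [-2.57, 2.57]. Speed limits (rad/s): [2.57, 2.57, 3.14, 3.14, 3.14, 3.14, 3.14].

## Interface

Orientations are given as a unit quaternion [x, y, z, w].
In Python, from bench import manip, effector, viewer gives the robot as it stands. Calls block until the motion is done:
- manip.move_pose(position, orientation): joint-space move of the TCP to a pose.
- manip.servo_line(position, ori=None, vel=0.15): straight line of the TCP; ori=None keeps the orientation; vel is the mean speed in m/s.
- manip.movej(angles): joint-space move.
- effector.open_jaws() and effector.close(f_grip=None): open the fingers fully, or close them until they stop; f_grip is the grip in N (None keeps the last).
- manip.sleep(seconds).
- manip.solve_ik(position, orientation): joint angles nearest the present ones, or None.
- viewer.get_image(name): name is "scene" or "side" or "wrist"; returns the picture (384x512x3 uint8, red, green, blue); there is no depth.
- viewer.get_calibration(name): a dict with "vfov" (degrees; the focal length in pixels is half the picture's height over the tangent of half this angle, whatever the lens; pixels are square), "cx", "cy" (the principal point, pixels), "dist_coeffs" ([k1, k2, p1, p2, k3] as OpenCV has them; the pictures are not rectified), "eye" and "attitude" of the camera in the world. Camera axes: x right, y down, z forward; pixel columns grow to the right and rows downward; lengths in m; the calibration is good to about 2 mm. A picture is of the moment at which its call begins: read the wrist's pose just before it. get_calibration takes no time and is no camera call; for the wrist camera it gives the pose at the moment of the call.
A pose or a line that the arm cannot do raises manip.PlanningError and nothing moves.
- manip.hand_in(): hands the job in, once; it reports no verdict.
Readings, each from a call of its own:
- manip.current_clock(): time.
- manip.current_q(): joint angles.
- manip.current_joint_velocities(): joint speeds.
- manip.current_tau(): joint torques, N m.
- manip.current_tool_pos(): TCP position.
- manip.current_tcp_rot(): TCP orientation.
- manip.current_force(): force on the tool from outside, world axes, zero at the start.
- manip.current_wrist_torque(): the same for the moment, N m.
- manip.current_finger_gap(): finger opening in m.
Only numpy, scipy, OpenCV 4.12 (cv2) and the standard library are available. Lean on these libraries where they do the work, as an engineer would, in place of code of your own. Each camera call takes 0.05 s, during which the arm holds its last target. There are 200 camera calls.

## Working session

There is one attempt and no reset: what is moved stays moved. The work goes in short steps, each a Python script; the robot and the scene stay as the last script left them, time stands still between calls to the robot, and variables do not carry over. Pictures are saved under pics/ and viewed, about 8 in all and at most 12, crops included, and the job is handed in when it is done.

```bash
ls; mkdir -p pics; python3 - <<'E'
from bench import manip, effector, viewer
import cv2, numpy as np
a=[]
for n in ("scene","side","wrist"):
    c=viewer.get_calibration(n); print(n,c)
    im=viewer.get_image(n); cv2.imwrite(f"pics/{n}0.png",im[:,:,::-1]); 
print(manip.current_clock(),manip.current_tcp_rot(),manip.current_tool_pos(),manip.current_force())
E
```

```text
pics
scene {'vfov': 47.85607543608379, 'cx': 257.7437740716339, 'cy': 193.41859631997548, 'dist_coeffs': array([-0.03077925,  0.        ,  0.        ,  0.        ,  0.        ]), 'eye': array([1.5562748 , 0.3774775 , 0.99115877]), 'attitude': array([ 0.5121637 ,  0.75321343, -0.33935141, -0.2349436 ])}
side {'vfov': 53.65978885387881, 'cx': 251.515125788777, 'cy': 188.54566183183633, 'dist_coeffs': array([0.03183804, 0.        , 0.        , 0.        , 0.        ]), 'eye': array([0.48573239, 0.70729098, 0.76774987]), 'attitude': array([-0.08168983,  0.91236414, -0.39981152,  0.03269866])}
wrist {'vfov': 66.41767245665119, 'cx': 252.30419562378012, 'cy': 192.9783342273646, 'dist_coeffs': array([-0.06808506,  0.        ,  0.        ,  0.        ,  0.        ]), 'eye': array([0.64992329, 0.07117097, 0.383628  ]), 'attitude': array([ 9.90610504e-01,  1.13866806e-04, -7.59404283e-04,  1.36712255e-01])}
0.15 [ 9.99999711e-01  1.01548062e-05 -7.60380254e-04 -2.30035372e-05] [ 6.49464155e-01 -4.32874661e-05  2.25890797e-01] [ 0.48823592 -0.27373834  1.03829918]
```

View pics/scene0.png

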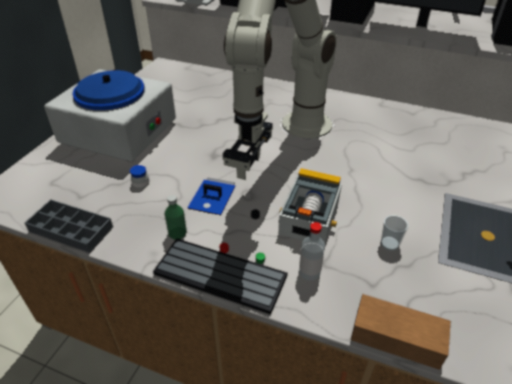

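View pics/side0.png

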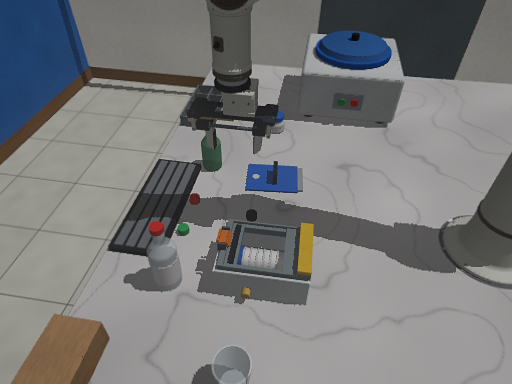

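Scene view: blue cover near (213,196), box with its yellow ledge at (318,178), robot side. Side view: cover at (273,178) with the steel lip on its right (300,180), white pad (256,177); box with ledge (305,250) and catch (225,237). Next: helpers and rough positions.

```bash
cat > h.py <<'E'
from bench import manip, effector, viewer
import cv2, numpy as np
from scipy.spatial.transform import Rotation as R
def shot(n,save=None):
    c=viewer.get_calibration(n); im=viewer.get_image(n)
    if save: cv2.imwrite("pics/"+save,im[:,:,::-1])
    return im,c
def rays(c,px):
    f=192/np.tan(np.radians(c["vfov"])/2); K=np.array([[f,0,c["cx"]],[0,f,c["cy"]],[0,0,1]])
    u=cv2.undistortPoints(np.array(px,float).reshape(-1,1,2),K,c["dist_coeffs"])[:,0]
    return R.from_quat(c["attitude"]).apply(np.c_[u,np.ones(len(u))])
def plane(c,px,z):
    d=rays(c,px); e=np.array(c["eye"]); return e+d*((z-e[2])/d[:,2])[:,None]
def tri(c1,p1,c2,p2):
    A=0;b=0
    for c,p in((c1,p1),(c2,p2)):
        d=rays(c,[p])[0]; d/=np.linalg.norm(d); M=np.eye(3)-np.outer(d,d); A=A+M; b=b+M@c["eye"]
    return np.linalg.solve(A,b)
def mask(im,lo,hi):
    return cv2.inRange(cv2.cvtColor(im,cv2.COLOR_RGB2HSV),np.array(lo),np.array(hi))
BLUE=((105,140,50),(125,255,255)); YEL=((20,150,90),(32,255,255)); ORG=((6,170,100),(17,255,255))
def blobs(m,amin=20):
    n,l,s,c=cv2.connectedComponentsWithStats(m)
    return sorted([(s[i,4],c[i].round(1),l==i) for i in range(1,n) if s[i,4]>amin],key=lambda t:-t[0])
DOWN=R.from_quat([1,0,0,0])
def ori(yaw,tilt=0): # tool x at world angle yaw, pointing down; tilt about world axis perpendicular (y of yaw frame)
    return (R.from_euler('z',yaw)*R.from_euler('y',tilt)*DOWN).as_quat()
E
python3 - <<'E'
from h import *
for n in("scene","side"):
    im,c=shot(n)
    for k,col,z in(("blue",BLUE,.005),("yel",YEL,.115),("org",ORG,.1)):
        for a,p,_ in blobs(mask(im,*col))[:4]: print(n,k,a,p,plane(c,[p],z)[0].round(3))
    if n=="side":
        print(plane(c,[(300,180),(256,177)],.005).round(3), plane(c,[(252,215)],.02), plane(c,[(165,290)],0), plane(c,[(210,165)],0))
E
```

```text
scene blue 2104 [108.   90.2] [ 0.078 -0.962  0.005]
scene blue 878 [211.6 197.2] [ 0.584 -0.167  0.005]
scene blue 148 [137.3 170.8] [ 0.554 -0.484  0.005]
scene yel 252 [319.3 175.5] [0.468 0.171 0.115]
scene yel 84 [487.3 235.3] [0.551 0.68  0.115]
scene org 63 [303.9 211. ] [0.631 0.169 0.1  ]
side blue 8731 [35.  57.7] [ 1.76  -0.8    0.005]
side blue 2243 [353.2  50.1] [ 0.314 -1.175  0.005]
side blue 1114 [272.2 178.5] [ 0.572 -0.163  0.005]
side blue 67 [279.5 116.3] [ 0.593 -0.517  0.005]
side yel 672 [305.2 248.6] [0.458 0.178 0.115]
side org 171 [224.3 236.3] [0.642 0.164 0.1  ]
[[ 0.488 -0.172  0.005]
 [ 0.622 -0.161  0.005]] [[0.60380114 0.01224282 0.02      ]] [[0.76277089 0.26259902 0.        ]] [[ 0.77699286 -0.19768476  0.        ]]
```

```bash
python3 - <<'E'
from h import *
for nm,p in (("box",[.555,.175,.25]),("cov",[.57,-.16,.22])):
    manip.move_pose(p,ori(0)); manip.sleep(.2)
    im,c=shot("wrist",f"w_{nm}.png"); np.save(f"w_{nm}.npy",c,allow_pickle=True)
    print(nm,c["eye"],manip.current_clock())
a=cv2.imread("pics/w_box.png");b=cv2.imread("pics/w_cov.png")
cv2.imwrite("pics/both.png",cv2.resize(np.vstack([a,b]),None,fx=.78,fy=.78))
E
```

```text
box [0.55671182 0.24394577 0.4072549 ] 1.3167
cov [ 0.57053501 -0.08697855  0.3781065 ] 2.8417
```

View pics/both.png

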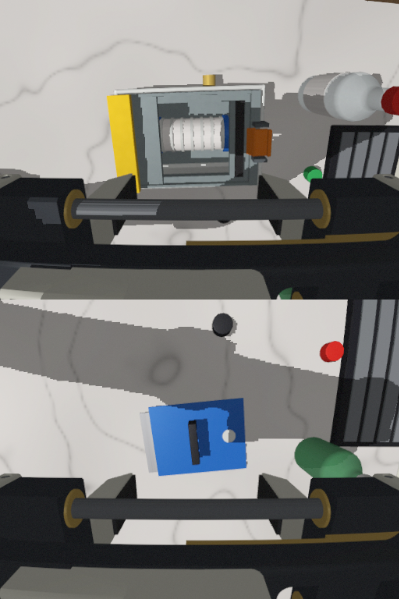

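Top: box with the yellow ledge at left (wrist px ≈157,183) and the orange catch at right (333,181), water bottle at upper right. Bottom: cover with lip at left, handle (≈250,182 in the cover picture), pad (293,174), turned a few degrees.

```bash
python3 - <<'E'
from h import *
def ld(n): return cv2.imread(f"pics/w_{n}.png")[:,:,::-1].copy(), np.load(f"w_{n}.npy",allow_pickle=True).item()
im,c=ld("cov")
m=blobs(mask(im,*BLUE))[0]
cnt=cv2.findContours(cv2.morphologyEx(m[2].astype(np.uint8)*255,cv2.MORPH_CLOSE,np.ones((25,25))),0,1)[0][0]
P=plane(c,cnt[:,0],.005)[:,:2]*1000
r=cv2.minAreaRect(P.astype(np.float32)); print("cover rect",r)
h=mask(im,(0,0,0),(180,255,60)); h[:, :]=h&cv2.drawContours(np.zeros_like(h),[cnt],-1,255,-1)
for b in blobs(h)[:3]:
    ys,xs=np.nonzero(b[2]); Q=plane(c,np.c_[xs,ys],.044)[:,:2]*1000; print("handle?",b[0],b[1],cv2.minAreaRect(Q.astype(np.float32)))
w=blobs(mask(im,(0,0,150),(180,60,255))&cv2.drawContours(np.zeros_like(h),[cnt],-1,255,-1))[0]; print("pad",w[0],plane(c,[w[1]],.005))
im,c=ld("box")
m=blobs(mask(im,*YEL))
for b in m[:2]:
    ys,xs=np.nonzero(b[2])
    for z in (.11,.1175,.125):
        Q=plane(c,np.c_[xs,ys],z)[:,:2]*1000; print("yel",b[0],b[1],z,cv2.minAreaRect(Q.astype(np.float32)),Q.min(0),Q.max(0))
o=blobs(mask(im,*ORG))[0]; ys,xs=np.nonzero(o[2])
for z in(.116,.131): Q=plane(c,np.c_[xs,ys],z)[:,:2]*1000; print("org",o[0],z,cv2.minAreaRect(Q.astype(np.float32)))
s,cs=shot("side"); 
np.save("side.npy",cs,allow_pickle=True); cv2.imwrite("pics/side1.png",s[:,:,::-1])
for b in blobs(mask(s,*YEL))[:1]: 
    x,y,w_,h_=cv2.boundingRect(b[2].astype(np.uint8)); print(b[0],b[1],x,y,w_,h_)
x,y=185,205
v=np.hstack([cv2.resize(s[205:300,200:325],None,fx=3.2,fy=3.2,interpolation=2),cv2.resize(im[100:250,125:365],(380,304))])
cv2.imwrite("pics/v.png",v[:,:,::-1])
E
```

```text
cover rect ((574.2598876953125, -171.4300994873047), (153.16497802734375, 118.9470443725586), 5.763103008270264)
handle? 420 [249.2 185. ] ((566.6751708984375, -169.1846466064453), (11.658883094787598, 66.8289794921875), 5.5139970779418945)
pad 106 [[ 0.61912362 -0.16674036  0.005     ]]
yel 3158 [158.2 174.3] 0.11 ((458.15289306640625, 166.64967346191406), (31.445608139038086, 136.42349243164062), 1.5707178115844727) [440.92947229  98.80884515] [475.1943157  234.92920228]
yel 3158 [158.2 174.3] 0.1175 ((460.6395568847656, 168.59991455078125), (30.652225494384766, 132.98141479492188), 1.570729374885559) [443.85076178 102.47077623] [477.25107334 235.15669819]
yel 3158 [158.2 174.3] 0.125 ((463.1263732910156, 170.55018615722656), (29.858802795410156, 129.5393524169922), 1.5707107782363892) [446.77205126 106.13270731] [479.30783098 235.3841941 ]
org 1028 0.116 ((638.0465698242188, 173.3368377685547), (32.56216812133789, 37.119049072265625), 0.26910650730133057)
org 1028 0.131 ((633.8577270507812, 176.97329711914062), (30.885194778442383, 35.20742416381836), 0.26918694376945496)
670 [305.3 248.6] 297 223 16 52
```

View pics/v.png

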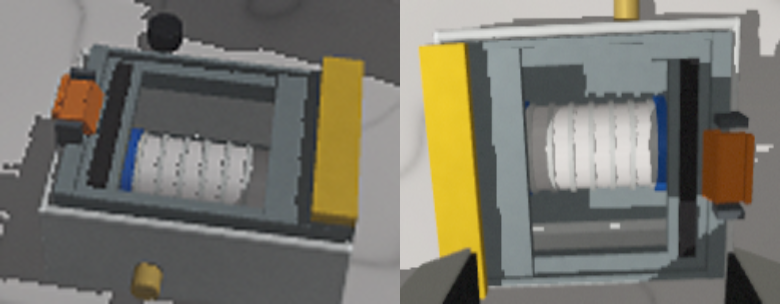

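Side crop (left): ledge top face from crop y≈58 to ≈215. Wrist crop (right): whole box, with the black seal at right. Now edge fits for yaw, and the ledge height from the +y end across both views.

```bash
python3 - <<'E'
from h import *
im=cv2.imread("pics/w_box.png")[:,:,::-1].copy(); c=np.load("w_box.npy",allow_pickle=True).item()
s=cv2.imread("pics/side1.png")[:,:,::-1].copy(); cs=np.load("side.npy",allow_pickle=True).item()
Y=blobs(mask(im,*YEL))[0][2]; S=blobs(mask(s,*YEL))[0][2]
def edge(M,side): # per-row subpixel-less edges
    rows=[r for r in range(M.shape[0]) if M[r].sum()>5]; rows=rows[3:-12]
    return np.array([((np.nonzero(M[r])[0].min()-.5) if side<0 else (np.nonzero(M[r])[0].max()+.5),r) for r in rows])
for z in(.11,.118,.125):
  for nm,M,cc in(("wrist",Y,c),("side",S,cs)):
    for sd in(-1,1):
        P=plane(cc,edge(M,sd),z); k=np.polyfit(P[:,1],P[:,0],1); print(z,nm,sd,"yaw deg",np.degrees(-np.arctan(k[0])).round(2),"x at y=.167",np.polyval(k,.167).round(4))
O=blobs(mask(im,*ORG))[0][2]; P=plane(c,edge(O,1),.118); k=np.polyfit(P[:,1],P[:,0],1);print("org right",np.degrees(-np.arctan(k[0])))
for r in range(218,280): 
    xs=np.nonzero(S[r])[0]
    if r<228 or r>262: print(r,(xs.min(),xs.max()) if len(xs) else None,s[r,303:307:3].tolist())
for r in list(range(108,124))+list(range(225,260,3)):
    xs=np.nonzero(Y[r])[0]; print(r,(xs.min(),xs.max()) if len(xs) else None)
E
```

```text
0.11 wrist -1 yaw deg 1.58 x at y=.167 0.4425
0.11 wrist 1 yaw deg 1.57 x at y=.167 0.4738
0.11 side -1 yaw deg 1.39 x at y=.167 0.4727
0.11 side 1 yaw deg 1.61 x at y=.167 0.4437
0.118 wrist -1 yaw deg 1.58 x at y=.167 0.4456
0.118 wrist 1 yaw deg 1.57 x at y=.167 0.4761
0.118 side -1 yaw deg 1.39 x at y=.167 0.473
0.118 side 1 yaw deg 1.61 x at y=.167 0.4444
0.125 wrist -1 yaw deg 1.58 x at y=.167 0.4484
0.125 wrist 1 yaw deg 1.57 x at y=.167 0.4781
0.125 side -1 yaw deg 1.39 x at y=.167 0.4733
0.125 side 1 yaw deg 1.61 x at y=.167 0.445
org right 2.006107831732371
218 None [[84, 83, 82], [83, 83, 81]]
219 None [[83, 83, 83], [84, 82, 82]]
220 None [[82, 81, 82], [83, 82, 82]]
221 None [[82, 81, 83], [83, 82, 83]]
222 None [[104, 95, 74], [79, 79, 86]]
223 (np.int64(301), np.int64(307)) [[169, 138, 46], [149, 125, 55]]
224 (np.int64(301), np.int64(312)) [[168, 138, 44], [168, 138, 44]]
225 (np.int64(301), np.int64(312)) [[166, 138, 45], [166, 135, 44]]
226 (np.int64(301), np.int64(312)) [[167, 138, 45], [166, 135, 45]]
227 (np.int64(301), np.int64(312)) [[168, 138, 44], [167, 137, 
[... 839 characters left out ...]
, 64, 58]]
276 None [[58, 61, 62], [56, 60, 61]]
277 None [[58, 60, 61], [57, 58, 59]]
278 None [[55, 57, 58], [57, 59, 59]]
279 None [[52, 55, 56], [56, 58, 59]]
108 None
109 None
110 None
111 None
112 None
113 None
114 None
115 None
116 None
117 None
118 None
119 None
120 None
121 (np.int64(155), np.int64(165))
122 (np.int64(145), np.int64(167))
123 (np.int64(137), np.int64(167))
225 (np.int64(150), np.int64(178))
228 (np.int64(173), np.int64(178))
231 (np.int64(174), np.int64(178))
234 (np.int64(174), np.int64(178))
237 (np.int64(174), np.int64(179))
240 (np.int64(174), np.int64(179))
243 (np.int64(175), np.int64(179))
246 (np.int64(175), np.int64(178))
249 None
252 None
255 None
258 None
```

```bash
python3 - <<'E'
from h import *
c=np.load("w_box.npy",allow_pickle=True).item();cs=np.load("side.npy",allow_pickle=True).item()
for z in(.11,.115,.12,.125): print(z,plane(cs,[(306.5,222.8),(304.5,271.8)],z)[:,:2].round(4).tolist(),plane(c,[(152,121.5)],z)[0,:2].round(4))
E
```

```text
0.11 [[0.4605, 0.0975], [0.4551, 0.2344]] [0.4566 0.2345]
0.115 [[0.4607, 0.1021], [0.4553, 0.238]] [0.4583 0.2346]
0.12 [[0.4608, 0.1067], [0.4556, 0.2416]] [0.46   0.2348]
0.125 [[0.461, 0.1114], [0.4558, 0.2452]] [0.4617 0.235 ]
```

```bash
cat >> h.py <<'E'
PSI=0.0274; F0=np.array([.543,.1688,.0905]); RF=R.from_euler('z',PSI); HT=.021
def cover_tcp(lx,lz,t,ly=0.): # lip point in frame coords (m), tilt t (rad, far end up) -> TCP pose
    rc=RF*R.from_euler('y',-t)
    return F0+RF.apply([lx,ly,lz])+rc.apply([.085,0,HT]), (rc*DOWN).as_quat()
def F(n=4):
    return np.mean([(manip.sleep(.02),manip.current_force())[1] for _ in range(n)],0)
E
python3 - <<'E'
from h import *
y=np.radians(5.7); p=np.array([.5663,-.1718,HT])
manip.move_pose(p+[0,0,.06],ori(y)); manip.servo_line(p,vel=.1); print(F(),manip.current_clock())
effector.close(40); print("gap",manip.current_finger_gap(),manip.current_tool_pos(),F())
manip.servo_line(p+[0,0,.2],vel=.2); print("lift",F(),manip.current_finger_gap())
q,o=cover_tcp(-.056,.06,.21); manip.move_pose(q+[0,0,.03],o); manip.servo_line(cover_tcp(-.056,.03,.21)[0],vel=.1); manip.sleep(.3)
print(F(8),manip.current_tool_pos()-cover_tcp(-.056,.03,.21)[0],manip.current_clock())
im,c=shot("wrist","hold_w.png"); s,_=shot("side","hold_s.png")
v=np.vstack([im,cv2.resize(s[110:302,170:426],None,fx=2,fy=2)]); cv2.imwrite("pics/hold.png",cv2.resize(v,None,fx=.78,fy=.78)[:,:,::-1])
E
```

```text
[0.14565478 0.05199024 0.1100809 ] 4.325
gap 0.011581371930331498 [ 0.56627374 -0.17179592  0.0209869 ] [-0.18714951  0.18863681 -0.25465905]
lift [ 0.18343082  0.15949849 -2.63685686] 0.011721677683867093
[ 0.05923025  0.12403248 -2.40759699] [ 1.35506026e-04 -3.86507787e-05  3.02423565e-04] 9.2917
```

View pics/hold.png

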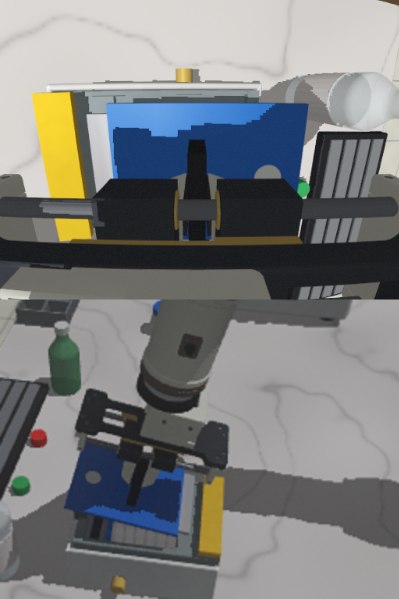

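Cover is gripped squarely and tilted above the box, with the lip (wrist px ≈125,200) just clear of the ledge; the far end overhangs the catch, above it. Check the cover's y in hand, then feel for the sill.

```bash
python3 - <<'E'
from h import *
im,c=shot("wrist"); tp=manip.current_tool_pos(); rt=R.from_quat(manip.current_tcp_rot())
B=blobs(mask(im,*BLUE))[0][2]; B=cv2.morphologyEx(B.astype(np.uint8),cv2.MORPH_CLOSE,np.ones((9,9)))
px=np.array([(x,np.nonzero(B[:,x])[0].min()-.5) for x in range(160,380,10)])
# intersect with cover top plane (tool z=+0.016)
n=rt.apply([0,0,1]); p0=tp+n*.016; d=rays(c,px); e=c["eye"]; P=e+d*((p0-e)@n/(d@n))[:,None]
T=rt.inv().apply(P-tp); k=np.polyfit(T[:,0],T[:,1],1); print("cover +y edge in tool (expect y=-.060):",k, T[0],T[-1])
manip.sleep(.2); f0=F(8); z=.028; lx=-.056
manip.servo_line(cover_tcp(lx,.018,.21)[0],vel=.05)
z=.018
while z>-.006:
    z-=.0008; manip.servo_line(cover_tcp(lx,z,.21)[0],vel=.02); f=F(3)-f0
    if abs(f).max()>2: break
print("contact z",z,f,manip.current_tool_pos()-cover_tcp(lx,z,.21)[0],manip.current_clock()); np.save("f0.npy",f0)
E
```

```text
cover +y edge in tool (expect y=-.060): [ 0.00073399 -0.05959965] [-0.05389657 -0.05975703  0.016     ] [ 0.06971631 -0.05936409  0.016     ]
contact z 0.0011999999999999962 [ 0.01861648 -0.33421467  2.72932519] [0.00032082 0.00010555 0.00031611] 16.4667
```

```bash
python3 - <<'E'
from h import *
f0=np.load("f0.npy"); z=.0025; lx=-.056; t=.19
p,o=cover_tcp(lx,z,t); manip.servo_line(p,o,vel=.03)
p,o=cover_tcp(-.070,z,t); manip.servo_line(p,o,vel=.04); lx=-.070; print(F(3)-f0)
L=[]
while lx>-.094:
    lx-=.001; p,o=cover_tcp(lx,z,t); manip.servo_line(p,o,vel=.03); f=F(2)-f0; L.append((round(lx,4),*f.round(2)))
    if f[0]>2.5 or abs(f).max()>7: break
print(*L,sep="\n"); print(manip.current_tool_pos()-p,manip.current_clock())
np.save("st.npy",[lx,z,t])
E
```

```text
[ 0.22459045 -0.18639636 -0.06698585]
(-0.071, np.float64(-0.55), np.float64(-0.18), np.float64(-0.28))
(-0.072, np.float64(-0.08), np.float64(-0.29), np.float64(0.21))
(-0.073, np.float64(-0.14), np.float64(-0.22), np.float64(-0.19))
(-0.074, np.float64(-0.27), np.float64(-0.35), np.float64(-0.05))
(-0.075, np.float64(-0.21), np.float64(-0.45), np.float64(0.01))
(-0.076, np.float64(-0.21), np.float64(-0.64), np.float64(0.16))
(-0.077, np.float64(0.17), np.float64(-0.24), np.float64(-0.24))
(-0.078, np.float64(-0.4), np.float64(-0.34), np.float64(-0.06))
(-0.079, np.float64(-1.08), np.float64(-0.14), np.float64(-0.45))
(-0.08, np.float64(0.2), np.float64(-0.04), np.float64(-0.01))
(-0.081, np.float64(0.17), np.float64(-0.34), np.float64(0.34))
(-0.082, np.float64(-0.04), np.float64(0.02), np.float64(-0.07))
(-0.083, np.float64(-0.39), np.float64(-0.42), np.float64(-0.19))
(-0.084, np.float64(0.45), np.float64(0.2), np.float64(0.09))
(-0.085, np.float64(2.31), np.float64(-0.54), np.float64(-0.3))
(-0.086, np.float64(4.98), np.float64(-1.24), np.float64(-0.1))
[0.00133017 0.00012    0.00073841] 21.8
```

```bash
python3 - <<'E'
from h import *
f0=np.load("f0.npy"); lx,z,t=-.0845,.002,.19
L=[]
while t>.03:
    t-=.01; p,o=cover_tcp(lx,z,t); manip.servo_line(p,o,vel=.03); f=F(2)-f0; L.append((round(t,3),*f.round(2)))
    if abs(f).max()>4.5: break
for l in L: print(*l)
print(manip.current_tool_pos()-p,manip.current_clock()); np.save("st.npy",[lx,z,t])
s,_=shot("side"); cv2.imwrite("pics/sw.png",cv2.resize(s[160:290,170:340],None,fx=3,fy=3)[:,:,::-1])
E
```

```text
0.18 3.93 -1.12 2.57
0.17 2.65 -0.5 2.42
0.16 3.79 -1.43 1.95
0.15 3.34 -1.27 2.15
0.14 3.91 -1.31 2.37
0.13 3.14 -1.09 2.68
0.12 3.91 -1.56 2.25
0.11 2.8 -1.15 2.63
0.1 2.67 -0.82 2.68
0.09 2.56 -0.71 1.22
0.08 1.25 -0.93 3.34
0.07 -0.12 -1.78 3.63
0.06 0.41 -1.15 3.41
0.05 -0.58 -0.65 3.87
0.04 -0.68 -0.7 1.63
0.03 -1.4 -0.68 1.92
[-3.56987196e-04 -5.99364124e-05 -3.57510944e-04] 26.3333
```

View pics/sw.png

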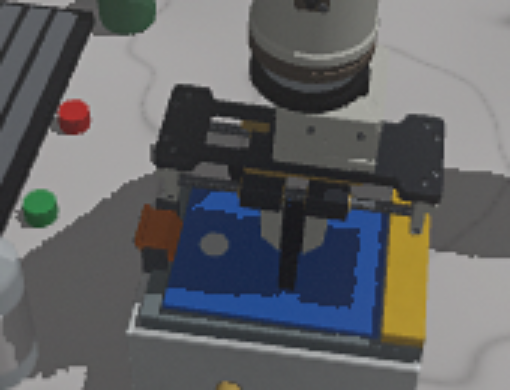

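Side view shows the lip under the ledge, the cover almost flat between the guides and its far edge against the catch. Release, then press the pad with shut fingers.

```bash
python3 - <<'E'
from h import *
effector.open_jaws(); print("open",F(4))
a=manip.current_tool_pos(); manip.servo_line(a+[0,0,.08],vel=.15); effector.close(20)
o=ori(PSI+np.pi/2)
def P(z): return F0+RF.apply([.057,0,z])
manip.move_pose(P(.05),o); manip.servo_line(P(.02),o,vel=.1); manip.sleep(.2); f0=F(6); print(manip.current_clock(),manip.current_q().round(2))
z=.02; L=[]
while z>-.003:
    z-=.0007; manip.servo_line(P(z),vel=.02); f=F(2)-f0; L.append((round(z*1000,1),f[2].round(2),((manip.current_tool_pos()-F0)[2]*1000).round(2)))
    if f[2]>14 or abs(f[:2]).max()>8: break
for l in L: 
    if l[1]>.6: print(*l)
print(f,manip.current_clock())
manip.servo_line(P(.05),vel=.15); print("clear",F(4)-f0)
s,c=shot("side"); w,cw=shot("wrist")
v=np.hstack([cv2.resize(s[190:300,190:330],None,fx=3,fy=3),cv2.resize(w,(440,330))]); cv2.imwrite("pics/pr.png",v[:,:,::-1]); print(v.shape)
E
```

```text
open [-0.53452692  0.06301691 -0.26178099]
31.9083 [ 0.27  0.71 -0.84  1.7   0.61  1.01  0.81]
13.7 0.78 13.67
8.8 2.71 9.07
8.1 4.86 8.39
7.4 6.24 7.8
6.7 8.25 7.42
6.0 10.64 7.0
5.3 12.4 6.56
4.6 13.89 6.09
3.9 15.28 5.65
[-4.2360641  -2.64490851 15.27786759] 38.425
clear [-0.42585463 -0.15066353 -0.25213645]
(330, 860, 3)
```

View pics/pr.png

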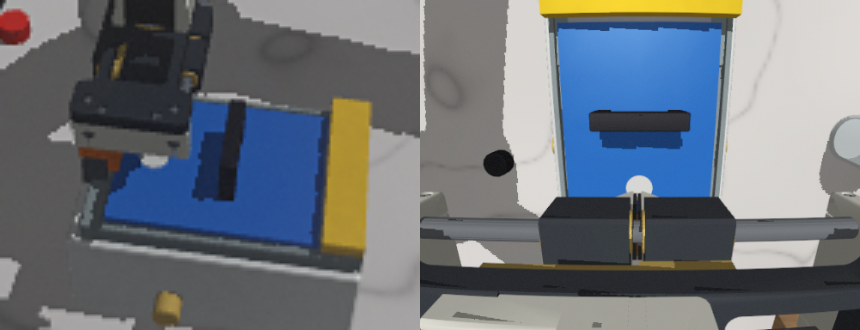

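Cover lies under the ledge between the guides, but the gripper hides the catch. Return to the earlier box-view pose and compare the catch with its rest position.

```bash
python3 - <<'E'
from h import *
a=manip.current_tool_pos(); manip.servo_line(a+[0,0,.05],vel=.2)
manip.move_pose([.555,.175,.25],ori(0)); manip.sleep(.3)
w,c=shot("wrist","w_end.png"); s,_=shot("side","side_end.png")
w0=cv2.imread("pics/w_box.png")[:,:,::-1].copy(); s0=cv2.imread("pics/side1.png")[:,:,::-1].copy()
c0=np.load("w_box.npy",allow_pickle=True).item()
for n,im,cc in(("before",w0,c0),("after",w,c)):
    o=blobs(mask(im,*ORG))[0]; y=blobs(mask(im,*YEL))[0]; x,yy,ww,h=cv2.boundingRect(o[2].astype(np.uint8)); r=np.nonzero(o[2][int(o[1][1])])[0]
    print(n,"org",o[0],o[1],x,yy,ww,h,r.min(),r.max(),"world",plane(cc,[(r.min(),o[1][1]),(r.max(),o[1][1])],.117)[:,0].round(4),"yel right",np.nonzero(y[2][180])[0].max(),cc["eye"].round(4))
for n,im in(("s0",s0),("s",s)):
    for b in blobs(mask(im,*ORG))[:1]: print(n,b[0],b[1])
B=blobs(mask(w,*BLUE))[0][2]; cnt=cv2.findContours(cv2.morphologyEx(B.astype(np.uint8)*255,cv2.MORPH_CLOSE,np.ones((25,25))),0,1)[0][0]
r=cv2.minAreaRect(plane(c,cnt[:,0],.098)[:,:2].astype(np.float32)*1000); print(r)
v=np.hstack([cv2.resize(i[110:260,250:370],None,fx=3,fy=3) for i in(w0,w)]); cv2.imwrite("pics/end.png",v[:,:,::-1]); print(manip.current_clock())
E
```

```text
before org 1028 [331.6 181.8] 316 164 33 36 317 347 world [0.6224 0.6534] yel right 173 [0.5567 0.2439 0.4073]
after org 1056 [332.5 184.3] 317 167 32 36 317 348 world [0.6215 0.6536] yel right 174 [0.5553 0.2461 0.4076]
s0 168 [224.4 236.2]
((551.5498046875, 168.77391052246094), (154.330810546875, 119.61474609375), 1.620284080505371)
41.125
```

View pics/end.png

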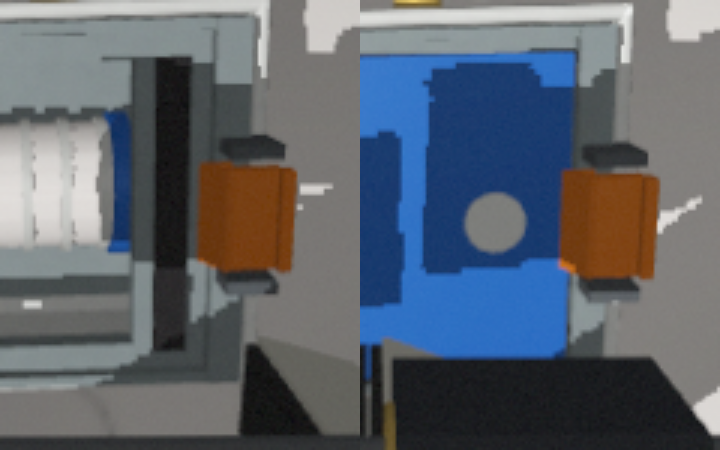

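The nose overlaps the cover's far edge and the catch is back at its rest position within a millimetre (0.6215 against 0.6224 m). The cover is centred and turned 1.6° in world axes, matching the box. Handing in.

```bash
python3 - <<'E'
from h import *
print(F(4),manip.current_clock()); manip.hand_in(); print(manip.current_clock())
E
```

```text
[-0.17482174 -0.15098583 -0.07058552] 41.1917
the job is handed in; nothing more can be done
the job is handed in; nothing more can be done
```

The cover is on the box with its lip under the ledge, the catch looks closed over its far edge, and I have let go. I handed the job in at about 41 s.

**What I did**
- I gripped the cover by its handle, lifted it, and tilted it 12° over the box.
- I felt the sill at about 1.2 mm above where I expected it, slid the lip under the ledge at 11°, and met the stop at about 5 N.
- I swung the cover down with forces under 4 N and let go. I then pressed the white pad with shut fingers, up to 15.3 N, and moved the arm clear.

**Last checks**
- **Catch:** the overhead picture shows the nose over the cover's edge. It sits within 1 mm of its rest position in the overhead picture.
- **Cover position:** its centre is at about (0.5435, 0.169) m, turned 1.6°, which matches the box pose I measured.
- **Let go:** the tool was clear of everything, with force readings near zero.

**Not confirmed**
- **Snap:** I saw no clear drop in force when the catch should have snapped. That it is closed rests on the pictures and on the pad's height at the end of the press.
- **Flatness:** I did not measure it directly after letting go. By geometry the catch should limit the tilt to about 0.016 rad, inside the 0.02 allowed.
- **Side camera:** its last picture did not show the catch, so it could not confirm the result.

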